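# Seat the paint-marked tappets of a cylinder head in order

### The arm

A 7-joint arm with a two-finger parallel gripper is mounted at the origin on the work surface. World frame = base frame: x ahead of the robot, y to its left, z up, the work surface at z = 0. Lengths are in mm, angles in rad, forces in N, time in s.
With the tool pointing down it reaches from about 400 to 900 mm from the base axis. Payload 5.6 kg.
Tool frame: the origin (TCP) lies at the very end of the fingers, on their centre line; the grasp point (between the pads) lies hold_point_z behind it (hold_point_z is the distance from the TCP to the grasp point, in mm); z points along the fingers, y is the line along which they close (so a half turn about z gives the same grasp; the last joint's range is limited). The gripper opens to 92 mm and grips with 3 to 60 N. Pads are 20 mm wide; open, the fingers measure 128 mm over their backs; the gripper's body (75 mm by 189 mm) begins 69 mm behind the grasp point.
Start: joints at [-1.372, 0.468, -0.012, 1.603, 0.006, 1.071, -0.056], TCP at [155.685, 631.087, 214.592] pointing down, gripper open.
Joint ranges: [-2.53, 2.53], [-0.31, 2.02], [-1.57, 1.55], [0.28, 2.44], [-1.29, 4.43], [0.15, 1.84], [-2.92, 2.92]. Speed limits (rad/s): [2.57, 2.57, 3.14, 3.14, 3.14, 3.14, 3.14].

### API

Orientations are given as [roll, pitch, yaw] about the fixed x, y, z axes, in that order (R = Rz(yaw) Ry(pitch) Rx(roll)).
In Python, from plant import observe, capture, camera_model, close_job, boxes_of, regions_of, pinpoint, hold_point_z gives the robot as it stands.
- The arm moves only by the tool servo_tool, never from a script. Its arguments are lists of equal length, an entry for each row: "linear": the shift along the tool's x, y, z in units of 0.12 m (1.0 is 0.12 m), a list of three; "turn": the turn, a rotation vector about the tool's x, y, z in units of 90 degrees (1.0 is 90 degrees), a list of three; "hand": the opening, from 0 (shut) to 1 (fully open). A call has 1 to 12 rows; each row is the pose to reach, as a shift and turn from the pose commanded when the call began, along the tool's axes at that moment; what a row does not reach only later rows make up. A row lasts 1/10 s, in which the tool goes at most 50 mm and 8.59 degrees, less where a joint would pass 70% of its speed; a pose out of reach is approached as far as the arm can. A call with a number of a shift or a turn outside -1 to 1 is refused whole. A call with a gripper value outside its range is refused whole. The fingers move at their own pace and stop on an object; "newtons" is the grip in N (left out, the last holds). Time passes only in rows, so rows that repeat a pose let the fingers close. It gives the time, the measured TCP pose, the force, the opening and the grip force at its end, in the units of the state.
- observe(): the state, without advancing time (a new reading comes with each control period).
- capture(name): name is "scene" or "top" or "wrist"; returns (picture, depth): 400x640x3 uint8, red, green, blue; 400x640 float32, mm along the optical axis (not along the pixel's ray), 0 where there is no reading.
- camera_model(name): a dict with "fx", "fy", "cx", "cy" (pixels), "k1" (the pictures are not rectified: a ray, as slopes to the right and down, at radius r is drawn at 1 + k1 r^2 times it, then the intrinsics apply), "R" (3x3) and "t" (3): a world point X has camera coordinates R X + t; the wrist camera has in their place "T_tool_cam" (4x4, takes a point from camera to tool coordinates, whose origin is the TCP and whose axes are the flange's). Camera axes: x right, y down, z forward; pixel columns grow to the right and rows downward; lengths in mm; the calibration is good to about 2 mm. A picture is of the moment at which its call begins: read the wrist's pose just before it. camera_model takes no time and is no camera call.
- close_job(): hands the job in; it is judged then, once.
Trained networks look in the newest picture that a camera, given by its name, has taken for a name from the list of things; names that differ only in an ending like _2 or _b are one class to them, and where a whole thing is asked for, a point or a joint stands for the part that bears it (a point fixed in the world has none). Each returns a list of dicts, best first, with "score" (0 to 1); they miss things now and then, are a little off and sometimes report something else, mostly with a low value. They report only what shows in the picture. A call takes as long as a camera call.
- boxes_of(target, camera): "rect" ([left, top, width, height] in pixels, round what is visible of it).
- regions_of(target, camera): "mask" (400x640 bool, what is visible of it) and "rect" ([left, top, width, height] in pixels, round what is visible of it).
- pinpoint(target, camera): "xy" ([column, row] in pixels: a listed point, or the origin of a listed thing).
The state is a dict: "time_s": time; "joint_positions": joint angles; "qvel": joint speeds; "effort": joint torques, N m; "tool_pos": TCP position; "eef_rot": TCP orientation; "wrist_force": force on the tool from outside, world axes, zero at the start; "moment": the same for the moment, N m; "gripper_width": finger opening in mm; "grip_force": force on a finger pad.
Only numpy, scipy, OpenCV 4.12 (cv2) and the standard library are available. Lean on these libraries where they do the work, as an engineer would, in place of code of your own. Each camera call takes 0.05 s, during which the arm holds its last target. There are 200 camera calls.

### The job

On the cylinder head, press the four paint-marked tappets straight down with your fingertips until each is fully home against its stop, one after another in the order yellow, red, blue, green, each home before you press the next. Only press, do not pull a tappet up; leave the unpainted tappets, the socket and bearing cap on the head, and everything on the bench where they are.

Things in the scene. Friction and masses are not known exactly. Their poses are not given: they have to be found in the camera images.
- head: Aluminium cylinder head on two timber bearers, immovable: 400 mm long (own y), 190 wide (own x), deck 130 mm above the bench with an 8 mm rim. Origin under its centre, on the bench. Near row (own x -45 mm): the four painted tappets, 88 mm apart, colours in a new order each time. Far row (own x +45): two plain tappets (y -44, +44) and two bare valve springs 22 mm tall (y -132, +132)
- yellow_top (a point): Centre of the top face of the yellow tappet: a steel bucket tappet, upright cylinder 32 mm in diameter, its flat top carrying a yellow paint disc 27 mm across. It starts 20 to 23 mm above the deck and fully home is 11 mm above it, 5 mm above the 42 mm wide collar round its bore. Moves with the tappet
- tappet_yellow (a joint): How far the yellow tappet is pushed down its bore, in m: starts between 0 and 0.003, fully home against its solid stop at 0.012; negative when pulled up (down to -0.010). It slides straight down with about 6 N of oily drag, no spring, and stays where it is left
- red_top (a point): Centre of the top face of the red tappet: a steel bucket tappet, upright cylinder 32 mm in diameter, its flat top carrying a red paint disc 27 mm across. It starts 20 to 23 mm above the deck and fully home is 11 mm above it, 5 mm above the 42 mm wide collar round its bore. Moves with the tappet
- tappet_red (a joint): How far the red tappet is pushed down its bore, in m: starts between 0 and 0.003, fully home against its solid stop at 0.012; negative when pulled up (down to -0.010). It slides straight down with about 6 N of oily drag, no spring, and stays where it is left
- blue_top (a point): Centre of the top face of the blue tappet: a steel bucket tappet, upright cylinder 32 mm in diameter, its flat top carrying a blue paint disc 27 mm across. It starts 20 to 23 mm above the deck and fully home is 11 mm above it, 5 mm above the 42 mm wide collar round its bore. Moves with the tappet
- tappet_blue (a joint): How far the blue tappet is pushed down its bore, in m: starts between 0 and 0.003, fully home against its solid stop at 0.012; negative when pulled up (down to -0.010). It slides straight down with about 6 N of oily drag, no spring, and stays where it is left
- green_top (a point): Centre of the top face of the green tappet: a steel bucket tappet, upright cylinder 32 mm in diameter, its flat top carrying a green paint disc 27 mm across. It starts 20 to 23 mm above the deck and fully home is 11 mm above it, 5 mm above the 42 mm wide collar round its bore. Moves with the tappet
- tappet_green (a joint): How far the green tappet is pushed down its bore, in m: starts between 0 and 0.003, fully home against its solid stop at 0.012; negative when pulled up (down to -0.010). It slides straight down with about 6 N of oily drag, no spring, and stays where it is left
- plain_a_top (a point): Centre of the top face of an unpainted steel tappet in the far row of the head (own y about -44 mm), 32 mm in diameter, standing 23 mm above the deck; slides like the others. Not part of the job
- plain_b_top (a point): Centre of the top face of an unpainted steel tappet in the far row of the head (own y about +44 mm), 32 mm in diameter, standing 23 mm above the deck; slides like the others. Not part of the job
- socket: Chromed steel spark plug socket standing loose on the head's deck between the rows, 26 mm in diameter, 63 mm tall, origin under its centre. Bystander
- cam_cap: Small aluminium bearing cap lying loose on the deck in the far row, 50 x 20 mm, 24 mm tall, origin under its centre. Bystander
- valve: Engine valve standing on its 34 mm head on the bench, 105 mm tall, origin under its centre. Bystander
- wrench: Steel wrench lying on the bench to the left. Bystander
- screwdriver: Orange-handled screwdriver lying on the bench to the right. Bystander
- oil_bottle: Grey oil bottle with black cap, 64 mm in diameter, 140 mm tall, standing on the bench to the left. Bystander
- mug: White mug, 80 mm across, 90 mm tall, standing on the bench to the right. Bystander

How it is judged:
By the outcome, as a careful person would: the job done as asked, in the order asked, and still so for the second after the job is handed in, with the robot touching nothing.
It also fails if it takes over 46 s, if anything falls off the work surface, if the arm or the gripper's body presses on something with over 40 N, if the wrist force passes 120 N, or if a joint passes its speed limit or range.

## Working session

There is one attempt and no reset: what is moved stays moved. The work goes in short steps, Python scripts to look and compute and a tool call to move; the robot and the scene stay as the last step left them, time stands still between calls to the robot, and variables do not carry over. Pictures are saved under pics/ and viewed, at most 10 in all, crops included, and the job is handed in when it is done.

Besides the shell and the picture viewer there is one more tool, called after "Emit:" by a JSON object that holds its "fn" and its "kwargs", one argument or row to a line. servo_tool: Moves the arm, as the interface text tells. Shifts and turns lie within -1 to 1; 1 stands for 0.12 m of shift or 90 degrees of turn. Its arguments: {"type":"object","properties":{"linear":{"type":"array"},"turn":{"type":"array"},"hand":{"type":"array"},"newtons":{"type":"number"}},"required":["linear","turn","hand"]}

```bash
mkdir -p pics; ls; cat > h.py <<'E'
import numpy as np, cv2
from plant import *
from scipy.spatial.transform import Rotation as Ro
def rays(m,uv):
    K=np.array([[m['fx'],0,m['cx']],[0,m['fy'],m['cy']],[0,0,1.]])
    return cv2.undistortPoints(np.array(uv,float).reshape(-1,1,2),K,np.array([m['k1'],0,0,0.])).reshape(-1,2)
def world(cam,uv,d):
    m=camera_model(cam); r=rays(m,uv); d=np.array(d,float).reshape(-1,1)
    P=np.hstack([r*d,d])
    if 'R' in m: return (P-np.array(m['t']))@np.array(m['R'])
    T=np.array(m['T_tool_cam']); s=observe()
    P=P@T[:3,:3].T+T[:3,3]
    return P@Ro.from_euler('xyz',s['eef_rot']).as_matrix().T+s['tool_pos']
E
python3 - <<'E'
from h import *
np.set_printoptions(precision=1,suppress=True)
s=observe();print(s['time_s'],s['tool_pos'],s['eef_rot'],s['wrist_force'],hold_point_z)
for c in('top','scene'):
    p,d=capture(c);cv2.imwrite(f'pics/{c}0.png',p[...,::-1])
    for n in 'yellow red blue green plain_a plain_b'.split():
        for o in pinpoint(n+'_top',c)[:2]:
            u,v=o['xy'];q=d[int(v)-2:int(v)+3,int(u)-2:int(u)+3];q=q[q>0]
            print(c,n,round(o['score'],2),np.round(o['xy'],1),world(c,o['xy'],[np.median(q)])if q.size else None)
E
```

```text
pics
0.0 [155.6 630.5 213.6] [-3.1  0.   2.9] [-0.5 -0.1 -0.8] 18.700000000000003
top yellow 0.64 [306.9 186.9] [[551.5 -13.9 153.6]]
top red 0.54 [276.9 188.7] [[546.8  81.9 152.4]]
top red 0.29 [413.7 240.7] [[ 370.1 -391.9    4.4]]
top blue 0.71 [316.  174.4] [[594.4 -44.4 129.2]]
top blue 0.51 [359.  176.4] [[ 583.6 -181.6  153.3]]
top green 0.49 [332.5 178.8] [[576.9 -96.4 151.8]]
top plain_a 0.61 [329.7 151.3] [[665.7 -88.6 153.6]]
top plain_b 0.45 [300.6 155. ] [[654.5   5.1 153.8]]
scene yellow 0.67 [309.7 190.3] [[556.5 -15.6 151.2]]
scene red 0.67 [331.9 210.9] [[556.2  82.1 150.9]]
scene blue 0.46 [270.7 164.4] [[ 581.4 -176.9  149.8]]
scene blue 0.25 [288.4 235. ] [[675.2  76.8 130. ]]
scene green 0.56 [288.6 176.8] [[570.  -98.6 149.5]]
scene green 0.4 [271.6 207.3] [[661.9 -26.9 135.3]]
scene plain_a 0.53 [263.  191.5] [[658.  -76.8 151.1]]
scene plain_b 0.52 [280.9 206.6] [[650.2   0.6 151.1]]
```

```bash
python3 - <<'E'
import cv2,numpy as np
a=cv2.imread('pics/top0.png')[110:270,220:460];b=cv2.imread('pics/scene0.png')[110:270,200:440]
cv2.imwrite('pics/c0.png',cv2.resize(np.vstack([cv2.resize(a,(240,160)),b])[:],None,fx=1.85,fy=1.85,interpolation=2))
E
```

```text
(no output)
```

View pics/c0.png

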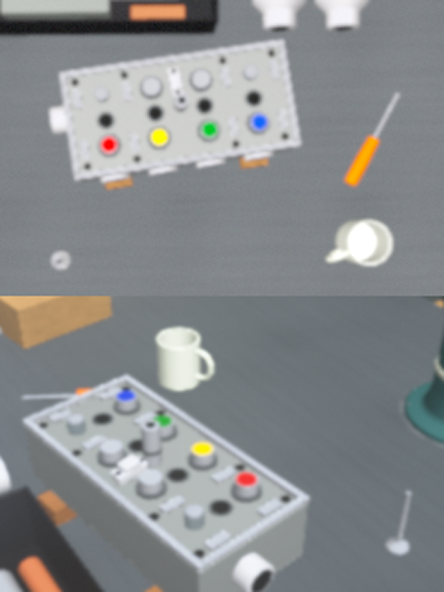

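```bash
python3 - <<'E'
from h import *
np.set_printoptions(precision=2,suppress=True)
s=observe();print(s['tool_pos'],s['eef_rot']);print(Ro.from_euler('xyz',s['eef_rot']).as_matrix());print(camera_model('wrist'))
p,d=capture('scene')
for n in('socket','cam_cap','valve','oil_bottle','mug'):
  for o in pinpoint(n,'scene')[:1]:
    u,v=map(int,o['xy']);print(n,o['score'],o['xy'],world('scene',o['xy'],[d[v,u]]))
E
```

```text
[155.68 631.08 214.62] [3.14 0.   2.9 ]
[[-0.97  0.24  0.  ]
 [ 0.24  0.97  0.  ]
 [-0.    0.   -1.  ]]
{'fx': 286.06772742857794, 'fy': 286.06772742857794, 'cx': 318.0484420408994, 'cy': 196.48744994031233, 'k1': -0.03462765912801074, 'T_tool_cam': array([[  -0.  ,   -0.95,   -0.3 ,   84.61],
       [   1.  ,   -0.  ,   -0.  ,   -0.9 ],
       [  -0.  ,   -0.3 ,    0.95, -169.51],
       [   0.  ,    0.  ,    0.  ,    1.  ]])}
socket 0.61 [282.0, 199.3] [[626.44 -36.64 138.55]]
cam_cap 0.58 [270.2, 205.9] [[665.58 -26.32 141.85]]
valve 0.57 [413.5, 241.2] [[344.23 173.65   8.23]]
oil_bottle 0.7 [477.3, 295.6] [[371.14 402.22  35.78]]
```

The crop shows the row in top-view order red (109,145), yellow (159,137), green (209,130), blue (259,122), matching the network points. The socket stands behind, between yellow and green. Now I'll move closer with the fingers shut.

Emit:
{"fn": "servo_tool", "kwargs": {
  "linear": [
    [-0.25,-0.25,-0.05],
    [-0.6,-0.6,-0.1],
    [-1,-1,-0.2],
    [-1,-1,-0.2]
  ],
  "turn": [
    [0,0,0],
    [0,0,0],
    [0,0,0],
    [0,0,0]
  ],
  "hand": [0,0,0,0],
  "newtons": 10
}}

```text
time_s: 1.4
tool_pos: [246.0, 482.6, 239.2]
eef_rot: [-3.141, 0.001, 2.896]
wrist_force: [0.3, -0.3, 0.5]
gripper_width: 62.1
grip_force: 0.0
```

Emit:
{"fn": "servo_tool", "kwargs": {
  "linear": [
    [-0.3,-0.3,0],
    [-0.65,-0.65,0],
    [-1,-1,0],
    [-1,-1,0]
  ],
  "turn": [
    [0,0,0],
    [0,0,0],
    [0,0,0],
    [0,0,0]
  ],
  "hand": [0,0,0,0]
}}

```text
time_s: 1.8
tool_pos: [333.7, 336.3, 239.0]
eef_rot: [-3.141, 0.001, 2.894]
wrist_force: [0.7, 0.5, -0.0]
gripper_width: 30.2
grip_force: 0.0
```

Emit:
{"fn": "servo_tool", "kwargs": {
  "linear": [
    [-0.3,-0.3,0],
    [-0.65,-0.65,0],
    [-1,-1,0],
    [-1,-1,0]
  ],
  "turn": [
    [0,0,0],
    [0,0,0],
    [0,0,0],
    [0,0,0]
  ],
  "hand": [0,0,0,0]
}}

```text
time_s: 2.2
tool_pos: [421.1, 190.9, 239.1]
eef_rot: [3.142, 0.002, 2.894]
wrist_force: [-0.6, 0.7, -0.5]
gripper_width: 0.5
grip_force: 0.0
```

Emit:
{"fn": "servo_tool", "kwargs": {
  "linear": [
    [-0.3,-0.3,0],
    [-0.6,-0.6,0],
    [-0.9,-0.9,0],
    [-0.9,-0.9,0],
    [-0.9,-0.9,0]
  ],
  "turn": [
    [0,0,-0.09],
    [0,0,-0.18],
    [0,0,-0.23],
    [0,0,-0.23],
    [0,0,-0.23]
  ],
  "hand": [0,0,0,0,0]
}}

```text
time_s: 2.7
tool_pos: [499.3, 61.1, 238.8]
eef_rot: [-3.14, 0.001, -3.028]
wrist_force: [-0.6, 0.9, 0.5]
gripper_width: 0.0
grip_force: 0.0
```

```bash
cat > m.py <<'E'
from h import *
np.set_printoptions(precision=1,suppress=True)
import sys
s=observe();M=Ro.from_euler('xyz',s['eef_rot']).as_matrix()
p,d=capture('wrist');cv2.imwrite(f'pics/w{sys.argv[1]}.png',p[...,::-1])
for n in 'yellow red blue green plain_a plain_b'.split():
    for o in pinpoint(n+'_top','wrist')[:2]:
        u,v=map(int,o['xy']);q=d[max(v-3,0):v+4,max(u-3,0):u+4];q=q[q>0]
        if q.size:
            X=world('wrist',o['xy'],[np.median(q)])[0]
            print(n,round(o['score'],2),np.round(o['xy'],1),X,'tool',(M.T@(X-s['tool_pos']))/120)
print(s['tool_pos'])
E
python3 - <<'E'
E
python3 m.py 1
```

```text
yellow 0.85 [241.2 252.4] [560.2  -6.2 151.7] tool [-0.4 -0.6  0.7]
red 0.18 [244.8 230.4] [543.2  -6.2 135.6] tool [-0.3 -0.6  0.9]
blue 0.63 [ 75.9 254.3] [ 585.2 -176.8  150.5] tool [-0.5 -2.   0.7]
green 0.71 [156.3 252.4] [571.5 -91.2 151. ] tool [-0.5 -1.3  0.7]
plain_a 0.47 [173.1 326.3] [477.1  20.8 342.4] tool [ 0.2 -0.3 -0.9]
plain_b 0.34 [240.6 253.2] [561.4  -5.7 151.6] tool [-0.5 -0.6  0.7]
[499.3  61.1 238.8]
```

View pics/w1.png

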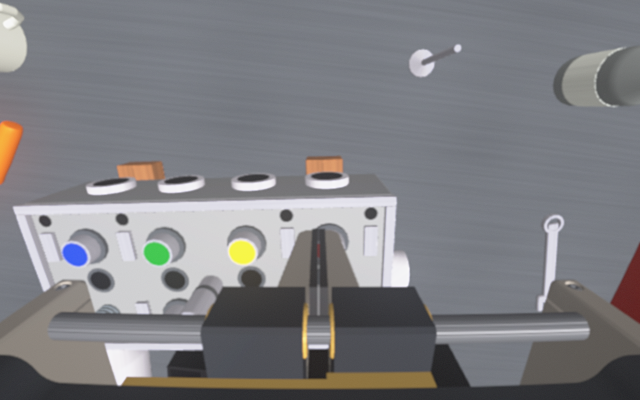

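The wrist view shows yellow (242,251), green (157,252) and blue (75,253), with red hidden behind the fingers. The measured pitch is about 87 mm at z≈151, which matches the given data. Now I'll hover over yellow.

Emit:
{"fn": "servo_tool", "kwargs": {
  "linear": [
    [-0.2,-0.3,0],
    [-0.44,-0.615,0],
    [-0.44,-0.615,0.2],
    [-0.44,-0.615,0.45],
    [-0.44,-0.615,0.6],
    [-0.44,-0.615,0.65],
    [-0.44,-0.615,0.65]
  ],
  "turn": [
    [0,0,0.01],
    [0,0,-0.02],
    [0,0,-0.02],
    [0,0,-0.02],
    [0,0,-0.02],
    [0,0,-0.02],
    [0,0,-0.02]
  ],
  "hand": [0,0,0,0,0,0,0]
}}

```text
time_s: 3.75
tool_pos: [558.8, -1.8, 160.1]
eef_rot: [3.142, -0.001, -2.99]
wrist_force: [0.7, -0.2, 0.2]
gripper_width: 0.3
grip_force: 0.0
```

```bash
python3 m.py 2; python3 - <<'E'
from h import *
p,d=capture('scene');cv2.imwrite('pics/s2.png',cv2.resize(p[130:270,220:400,::-1],None,fx=4,fy=4,interpolation=2))
E
```

```text
yellow 0.74 [304.4 239. ] [551.7 -12.5 175.1] tool [ 0.1 -0.1 -0.1]
red 0.58 [435.2 239.7] [549.3  76.4 154.5] tool [-0.   0.7  0. ]
blue 0.73 [ 58.5 234.3] [ 586.  -183.8  153. ] tool [ 0.  -1.5  0.1]
green 0.73 [178.1 237.5] [574.5 -98.3 153.6] tool [-0.  -0.8  0.1]
plain_a 0.81 [195.7 340.5] [543.1 -41.  266.8] tool [ 0.2 -0.3 -0.9]
plain_b 0.59 [308.5 343.3] [538.6  -9.2 266.9] tool [ 0.2 -0.  -0.9]
[558.8  -1.8 160.1]
```

View pics/s2.png

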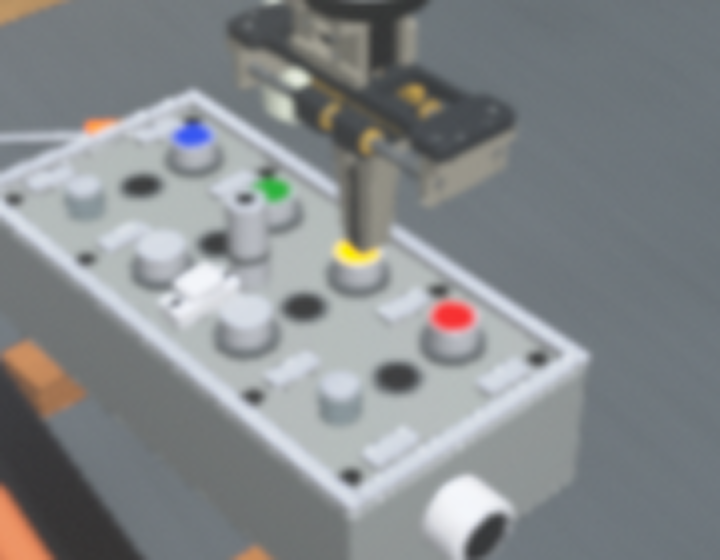

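View pics/w2.png

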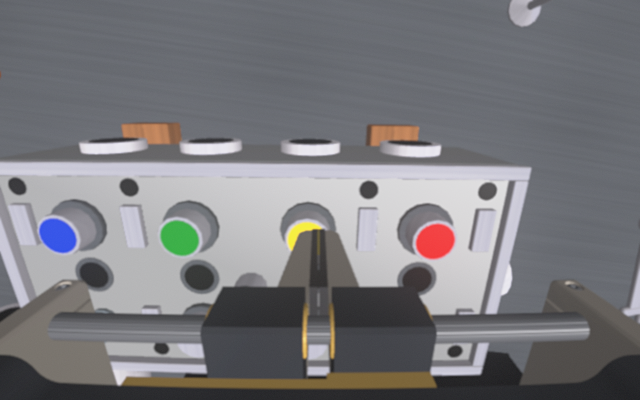

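The fingers are about 9 mm off towards red: yellow is at (304,239) against the finger centre line at 319. I'll correct that and press slowly.

Emit:
{"fn": "servo_tool", "kwargs": {
  "linear": [
    [-0.01,-0.075,0],
    [-0.01,-0.075,0],
    [-0.01,-0.075,0.03],
    [-0.01,-0.075,0.06],
    [-0.01,-0.075,0.08],
    [-0.01,-0.075,0.1],
    [-0.01,-0.075,0.12],
    [-0.01,-0.075,0.14],
    [-0.01,-0.075,0.15],
    [-0.01,-0.075,0.15]
  ],
  "turn": [
    [0,0,0],
    [0,0,0],
    [0,0,0],
    [0,0,0],
    [0,0,0],
    [0,0,0],
    [0,0,0],
    [0,0,0],
    [0,0,0],
    [0,0,0]
  ],
  "hand": [0,0,0,0,0,0,0,0,0,0]
}}

```text
time_s: 5.15
tool_pos: [561.7, -11.1, 142.7]
eef_rot: [3.142, -0.0, -2.991]
wrist_force: [-0.7, -0.4, 3.8]
gripper_width: 0.4
grip_force: 1.9
```

Emit:
{"fn": "servo_tool", "kwargs": {
  "linear": [
    [0,0,0.01],
    [0,0,0.02],
    [0,0,0.03],
    [0,0,0.03]
  ],
  "turn": [
    [0,0,0],
    [0,0,0],
    [0,0,0],
    [0,0,0]
  ],
  "hand": [0,0,0,0]
}}

```text
time_s: 5.55
tool_pos: [561.9, -11.1, 141.3]
eef_rot: [3.141, 0.0, -2.991]
wrist_force: [-6.6, -0.9, 20.1]
gripper_width: 0.9
grip_force: 10.1
```

Emit:
{"fn": "servo_tool", "kwargs": {
  "linear": [
    [0,0,0.01],
    [0,0,0.015],
    [0,0,0.015]
  ],
  "turn": [
    [0,0,0],
    [0,0,0],
    [0,0,0]
  ],
  "hand": [0,0,0]
}}

```text
time_s: 5.85
tool_pos: [562.0, -11.1, 141.1]
eef_rot: [3.14, 0.001, -2.991]
wrist_force: [-11.9, 0.3, 32.2]
gripper_width: 0.5
grip_force: 16.2
```

Yellow is on its stop: 32 N with the tip steady at z=141. Now lift and move to red, +88 mm along tool y.

Emit:
{"fn": "servo_tool", "kwargs": {
  "linear": [
    [0,0,-0.1],
    [0,0,-0.22],
    [0,0.1,-0.25],
    [0,0.4,-0.25],
    [0,0.73,-0.25],
    [0,0.73,-0.22],
    [0,0.73,-0.22]
  ],
  "turn": [
    [0,0,0],
    [0,0,0],
    [0,0,0],
    [0,0,0],
    [0,0,0],
    [0,0,0],
    [0,0,0]
  ],
  "hand": [0,0,0,0,0,0,0]
}}

```text
time_s: 6.55
tool_pos: [547.7, 77.3, 162.8]
eef_rot: [3.142, -0.001, -2.987]
wrist_force: [0.3, -1.4, 0.3]
gripper_width: 0.7
grip_force: 0.0
```

```bash
python3 m.py 3; python3 - <<'E'
from h import *
p,d=capture('scene');a=p[130:270,220:400,::-1];b=cv2.imread('pics/w3.png')
cv2.imwrite('pics/s3.png',np.vstack([cv2.resize(a,(411,320),interpolation=2),cv2.resize(b,(411,257))]))
E
```

```text
yellow 0.76 [198.5 230.3] [562.3 -12.6 141.2] tool [-0.  -0.8  0.2]
red 0.67 [320.7 237.4] [538.7  73.6 175.5] tool [ 0.1 -0.  -0.1]
green 0.89 [ 71.1 234. ] [ 573.8 -100.   152.8] tool [ 0.  -1.5  0.1]
green 0.61 [216.5 216.5] [551.4  -1.7 137.7] tool [ 0.1 -0.7  0.2]
plain_b 0.41 [208.  337.3] [524.3  41.5 275. ] tool [ 0.2 -0.3 -0.9]
[547.7  77.3 162.8]
```

View pics/s3.png

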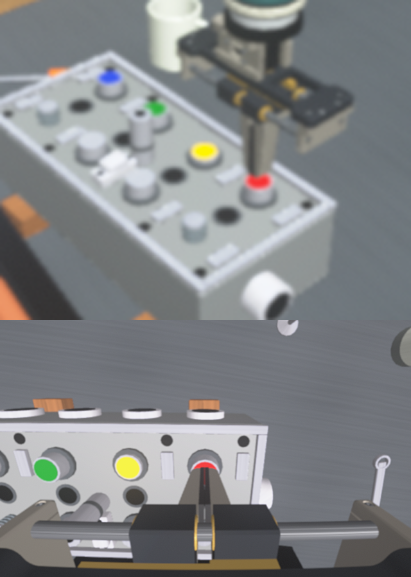

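The fingers are centred on red at (259,182) in the scene crop. Yellow measures z=141.2, so it is home. Now press red.

Emit:
{"fn": "servo_tool", "kwargs": {
  "linear": [
    [0,0,0.04],
    [0,0,0.07],
    [0,0,0.09],
    [0,0,0.11],
    [0,0,0.13],
    [0,0,0.15],
    [0,0,0.17],
    [0,0,0.19],
    [0,0,0.2],
    [0,0,0.21],
    [0,0,0.215],
    [0,0,0.215]
  ],
  "turn": [
    [0,0,0],
    [0,0,0],
    [0,0,0],
    [0,0,0],
    [0,0,0],
    [0,0,0],
    [0,0,0],
    [0,0,0],
    [0,0,0],
    [0,0,0],
    [0,0,0],
    [0,0,0]
  ],
  "hand": [0,0,0,0,0,0,0,0,0,0,0,0]
}}

```text
time_s: 8.15
tool_pos: [548.6, 75.4, 141.2]
eef_rot: [3.14, -0.0, -2.991]
wrist_force: [-10.5, -1.5, 28.9]
gripper_width: 0.4
grip_force: 14.2
```

Red is home (29 N, z=141.2). Next is blue, at −264 mm along tool y.

Emit:
{"fn": "servo_tool", "kwargs": {
  "linear": [
    [0,0,-0.1],
    [0,0,-0.25],
    [0,-0.3,-0.3],
    [0,-0.65,-0.3],
    [0,-1,-0.3]
  ],
  "turn": [
    [0,0,0],
    [0,0,0],
    [0,0,0],
    [0,0,0],
    [0,0,0]
  ],
  "hand": [0,0,0,0,0]
}}

```text
time_s: 8.65
tool_pos: [567.0, -43.9, 174.1]
eef_rot: [3.142, 0.001, -2.989]
wrist_force: [1.2, -0.8, -0.2]
gripper_width: 0.8
grip_force: 0.0
```

Emit:
{"fn": "servo_tool", "kwargs": {
  "linear": [
    [0,-0.35,0],
    [0,-0.7,0],
    [0,-1,0],
    [0,-1,0]
  ],
  "turn": [
    [0,0,0],
    [0,0,0],
    [0,0,0],
    [0,0,0]
  ],
  "hand": [0,0,0,0]
}}

```text
time_s: 9.05
tool_pos: [584.1, -168.7, 173.9]
eef_rot: [-3.138, -0.0, -2.999]
wrist_force: [-0.1, -0.5, 0.5]
gripper_width: 0.6
grip_force: 0.0
```

Emit:
{"fn": "servo_tool", "kwargs": {
  "linear": [
    [0,-0.2,0],
    [0,-0.2,0.04],
    [0,-0.2,0.08],
    [0,-0.2,0.08]
  ],
  "turn": [
    [0,0,0],
    [0,0,0],
    [0,0,0],
    [0,0,0]
  ],
  "hand": [0,0,0,0]
}}

```text
time_s: 9.45
tool_pos: [587.7, -183.3, 162.9]
eef_rot: [3.14, -0.002, -2.989]
wrist_force: [0.4, 0.1, -0.4]
gripper_width: 0.6
grip_force: 0.0
```

```bash
python3 m.py 4; python3 - <<'E'
from h import *
p,d=capture('scene');a=p[130:270,220:400,::-1];b=cv2.imread('pics/w4.png')
cv2.imwrite('pics/s4.png',np.vstack([cv2.resize(a,(411,320),interpolation=2),cv2.resize(b,(411,257))]))
E
```

```text
yellow 0.56 [552.2 228.9] [562.1 -11.7 141.8] tool [-0.   1.4  0.2]
blue 0.84 [317.7 238. ] [ 578.5 -187.1  177.8] tool [ 0.1 -0.  -0.1]
green 0.69 [444.7 235.5] [575.1 -98.6 153.5] tool [-0.   0.7  0.1]
plain_a 0.63 [427.6 340.9] [ 556.6 -162.3  275.9] tool [ 0.2  0.2 -0.9]
[ 587.7 -183.3  162.9]
```

View pics/s4.png

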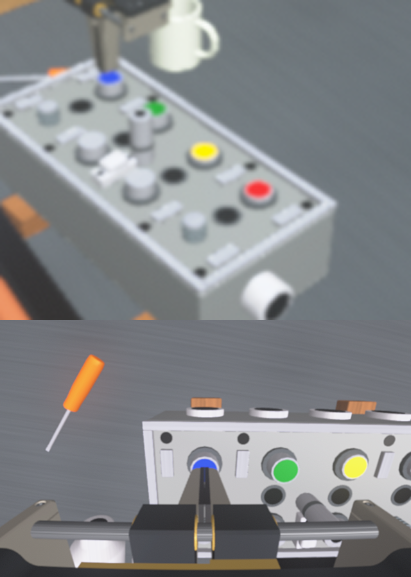

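The fingers are centred over blue at (110,77) in the scene crop. Press it.

Emit:
{"fn": "servo_tool", "kwargs": {
  "linear": [
    [0,0,0.04],
    [0,0,0.07],
    [0,0,0.09],
    [0,0,0.11],
    [0,0,0.13],
    [0,0,0.15],
    [0,0,0.17],
    [0,0,0.19],
    [0,0,0.2],
    [0,0,0.21],
    [0,0,0.215],
    [0,0,0.215]
  ],
  "turn": [
    [0,0,0],
    [0,0,0],
    [0,0,0],
    [0,0,0],
    [0,0,0],
    [0,0,0],
    [0,0,0],
    [0,0,0],
    [0,0,0],
    [0,0,0],
    [0,0,0],
    [0,0,0]
  ],
  "hand": [0,0,0,0,0,0,0,0,0,0,0,0]
}}

```text
time_s: 11.05
tool_pos: [588.2, -185.5, 141.3]
eef_rot: [3.14, 0.001, -2.991]
wrist_force: [-7.8, 2.1, 21.0]
gripper_width: 0.8
grip_force: 10.0
```

Emit:
{"fn": "servo_tool", "kwargs": {
  "linear": [
    [0,0,0.01],
    [0,0,0.015],
    [0,0,0.015]
  ],
  "turn": [
    [0,0,0],
    [0,0,0],
    [0,0,0]
  ],
  "hand": [0,0,0]
}}

```text
time_s: 11.35
tool_pos: [588.3, -185.5, 141.2]
eef_rot: [3.14, 0.001, -2.991]
wrist_force: [-12.2, 4.6, 30.1]
gripper_width: 0.4
grip_force: 15.2
```

Emit:
{"fn": "servo_tool", "kwargs": {
  "linear": [
    [0,0,-0.1],
    [0,0,-0.22],
    [0,0.1,-0.25],
    [0,0.4,-0.25],
    [0,0.73,-0.25],
    [0,0.73,-0.22],
    [0,0.73,-0.22]
  ],
  "turn": [
    [0,0,0],
    [0,0,0],
    [0,0,0],
    [0,0,0],
    [0,0,0],
    [0,0,0],
    [0,0,0]
  ],
  "hand": [0,0,0,0,0,0,0]
}}

```text
time_s: 12.05
tool_pos: [574.7, -96.9, 162.4]
eef_rot: [3.141, -0.001, -2.988]
wrist_force: [-0.2, -0.3, -1.1]
gripper_width: 0.4
grip_force: 0.0
```

```bash
python3 m.py 5
```

```text
yellow 0.88 [436.4 228.5] [561.4 -15.1 141.2] tool [0.  0.7 0.2]
red 0.74 [554.9 229.9] [549.8  73.9 141.4] tool [-0.   1.4  0.2]
blue 0.98 [197.3 227.9] [ 586.9 -188.5  141.4] tool [ 0.  -0.8  0.2]
plain_a 0.6 [319.4 340.2] [ 552.7 -104.   268.5] tool [ 0.2 -0.  -0.9]
plain_b 0.49 [426.6 340.7] [543.3 -77.5 274.5] tool [ 0.2  0.2 -0.9]
[574.7 -96.9 162.4]
```

Yellow, red and blue all measure z≈141. The fingers are over green, so press it.

Emit:
{"fn": "servo_tool", "kwargs": {
  "linear": [
    [0,0,0.04],
    [0,0,0.07],
    [0,0,0.09],
    [0,0,0.11],
    [0,0,0.13],
    [0,0,0.15],
    [0,0,0.17],
    [0,0,0.19],
    [0,0,0.2],
    [0,0,0.21],
    [0,0,0.22],
    [0,0,0.22]
  ],
  "turn": [
    [0,0,0],
    [0,0,0],
    [0,0,0],
    [0,0,0],
    [0,0,0],
    [0,0,0],
    [0,0,0],
    [0,0,0],
    [0,0,0],
    [0,0,0],
    [0,0,0],
    [0,0,0]
  ],
  "hand": [0,0,0,0,0,0,0,0,0,0,0,0]
}}

```text
time_s: 13.6
tool_pos: [575.1, -99.1, 141.1]
eef_rot: [3.14, 0.001, -2.991]
wrist_force: [-12.5, 2.1, 33.8]
gripper_width: 0.4
grip_force: 16.9
```

Emit:
{"fn": "servo_tool", "kwargs": {
  "linear": [
    [0,0,-0.1],
    [0,0,-0.25],
    [0,0,-0.5],
    [0,0,-0.9],
    [0.5,0,-0.9],
    [0.5,0,-0.9]
  ],
  "turn": [
    [0,0,0],
    [0,0,0],
    [0,0,0],
    [0,0,0],
    [0,0,0],
    [0,0,0]
  ],
  "hand": [0,0,0,0,0,0]
}}

```text
time_s: 14.2
tool_pos: [512.4, -109.2, 245.3]
eef_rot: [3.141, -0.0, -2.993]
wrist_force: [-0.4, 0.2, -0.9]
gripper_width: 0.7
grip_force: 0.0
```

```bash
python3 m.py 6; python3 - <<'E'
from h import *
np.set_printoptions(precision=1,suppress=True)
p,d=capture('scene');a=p[130:270,220:400,::-1];b=cv2.imread('pics/w6.png')
for n in 'yellow red blue green plain_a plain_b'.split():
    for o in pinpoint(n+'_top','scene')[:1]:
        u,v=map(int,o['xy']);print(n,world('scene',o['xy'],[np.median(d[v-1:v+2,u-1:u+2])]))
cv2.imwrite('pics/s6.png',np.vstack([cv2.resize(a,(411,320),interpolation=2),cv2.resize(b,(411,257))]))
E
```

```text
yellow 0.78 [402.4 252.8] [564.2 -10.  140.5] tool [-0.5  0.8  0.9]
red 0.81 [482.5 250.3] [550.3  76.4 140.3] tool [-0.5  1.5  0.9]
red 0.34 [358.1 288.4] [ 483.1 -101.1  337.9] tool [ 0.2  0.1 -0.8]
blue 0.77 [238.1 253.8] [ 593.6 -183.5  140.2] tool [-0.6 -0.7  0.9]
green 0.68 [356.1 286.6] [503.3 -93.8 307.9] tool [ 0.1  0.1 -0.5]
[ 512.4 -109.2  245.3]
yellow [[559.6 -18.9 140. ]]
red [[546.3  82.2 139.7]]
blue [[659.7 -83.8 152.1]]
green [[568.9 -95.5 137.4]]
plain_a [[653.2 -83.5 152.8]]
plain_b [[628.8 -32.5 128. ]]
```

View pics/s6.png

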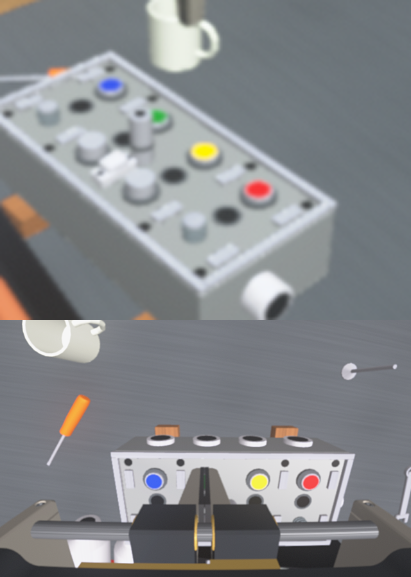

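All four are low. Green is at (158,117) in the scene crop, and the socket and cap have not moved. Handing in.

```bash
python3 -c "
from plant import *
print(close_job())"
```

```text
the job is handed in; nothing more can be done
None
```

I pressed all four painted tappets home in the order yellow, red, blue, green, each stopping solidly at about 141 mm with roughly 30 N. The job is handed in at about 14.5 s, with the arm clear and the socket and cap unmoved in the last picture.

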